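# Feed a terracotta sample strip through the jig with a push stick

### The job

With the wooden push stick, feed the terracotta-coloured sample strip along its lane of the jig, under the yellow hood, until it lies up against the red stop. Only the stick may touch the strip, never the gripper or arm, and the white strip in the other lane stays where it is. Then set the stick down on its flat underside on the bare table, clear of the jig, and let go.

Things in the scene. Friction and masses are not known exactly. Their poses are not given: they have to be found in the camera images.
- stick: Push stick: pale wooden bar 170 x 30 x 20 mm high with an upright orange grip block. Origin: on the underside below the grip's centre; z up, x along the bar to the pushing nose (flat face at x = +130 mm, tail at -40 mm). Grip: 36 mm along x, 24 mm across (y), z = 20 to 72 mm. About 130 g, loose, stands flat on the table, nose roughly to the robot's left.
- strip: Terracotta-coloured sample strip with cream and brown chips, 60 (x) x 40 (y) x 20 mm (z), about 120 g, loose. Origin: centre of its underside. Lies lengthwise on the floor of either of the jig's two lanes, on the entry side of the hood; its x axis is along the lane.
- white_strip: White sample strip with blue-green chips, same size and origin as the terracotta one, loose in the other lane on the entry side of the hood. To be left alone.
- jig: Fixed feed jig (mm). Origin: centre of underside; z up, x = feed direction, roughly to the robot's left. Plate from x -150 (open entry) to +150, 126 wide. Two lanes along x, 50 wide, centred at y +30 and -30, floors at z 12, grey walls to z 34. Red stop: face at x 140, top z 42. Yellow hood over both lanes, x 0 to 50, underside z 52, top z 70: the stick's bar fits under it, the grip does not.
Not all that is in view belongs to the job. Several things look just like the stick: the one meant starts nearest to the robot's base. Several things have the shape of the strip; the one meant has the colours described above.

How it is judged:
By the outcome, as a careful person would: the job done as asked, in the order asked, and still so for the second after the job is handed in, with the robot touching nothing.
It also fails if it takes over 48 s, if anything falls off the work surface, if the arm or the gripper's body presses on something with over 40 N, if the wrist force passes 120 N, or if a joint passes its speed limit or range.

### The arm

A 7-joint arm with a two-finger parallel gripper is mounted at the origin on the work surface. World frame = base frame: x ahead of the robot, y to its left, z up, the work surface at z = 0. Lengths are in m, angles in rad, forces in N, time in s.
With the tool pointing down it reaches from about 0.35 to 0.9 m from the base axis. Payload 19.9 kg.
Tool frame: the origin (TCP) lies between the finger pads; the fingertips stand 19 mm ahead of it and the grasp point (between the pads) is the TCP; z points along the fingers, y is the line along which they close (so a half turn about z gives the same grasp; the last joint's range is limited). The gripper opens to 94 mm and grips with 3 to 60 N. Pads are 16 mm wide; open, the fingers measure 119 mm over their backs; the gripper's body (75 mm by 177 mm) begins 78 mm behind the grasp point.
Start: joints at [1.081, 0.417, -0.01, 1.614, 0.005, 1.111, -0.053], TCP at [0.271, -0.563, 0.224] pointing down, gripper open.
Joint ranges: [-2.81, 2.81], [-0.39, 2.02], [-1.27, 1.25], [0.06, 2.57], [-1.19, 4.33], [0.19, 2], [-2.82, 2.82]. Speed limits (rad/s): [1.89, 1.89, 2.39, 2.39, 3.01, 3.01, 3.01].

### API

Orientations are given as a 3x3 rotation matrix whose columns are the frame's x, y, z axes.
In Python, from rig import robot gives the robot as it stands. Calls block until the motion is done:
- robot.move_ptp(position, orientation): joint-space move of the TCP to a pose.
- robot.move_linear(position, velocity=0.15, frame=None, threshold=None): straight line of the TCP; frame=None keeps the orientation; velocity is the mean speed in m/s. With threshold (N) it stops when the force on the tool has changed by that much, and returns True; else False.
- robot.goto_joints(angles): joint-space move.
- robot.gripper_to(opening): finger opening in m; the grip force is fixed at half the most; returns when the fingers have stopped.
- robot.pause(seconds).
- robot.ik(position, orientation): joint angles nearest the present ones, or None.
- robot.get_state(): the state.
- robot.grab_frame(name): name is "side" or "top"; returns the picture (400x640x3 uint8, red, green, blue); there is no depth.
- robot.camera_info(name): a dict with "fx", "fy", "cx", "cy" (pixels), "rvec" (rotation vector, rad) and "tvec" (3), from world to camera coordinates, as OpenCV has them. Camera axes: x right, y down, z forward; pixel columns grow to the right and rows downward; lengths in m; the calibration is good to about 2 mm. A picture is of the moment at which its call begins. camera_info takes no time and is no camera call.
A pose or a line that the arm cannot do raises robot.PlanningError and nothing moves.
- robot.sign_off(): hands the job in; it is judged then, once.
The state is a dict: "time": time; "qpos": joint angles; "joint_vel": joint speeds; "effort": joint torques, N m; "ee_pos": TCP position; "tool_rot": TCP orientation; "force": force on the tool from outside, world axes, zero at the start; "moment": the same for the moment, N m; "opening": finger opening in m; "grasp_force": force on a finger pad.
Only numpy, scipy, OpenCV 4.12 (cv2) and the standard library are available. Lean on these libraries where they do the work, as an engineer would, in place of code of your own. Each camera call takes 0.05 s, during which the arm holds its last target. There are 200 camera calls.

## Working session

There is one attempt and no reset: what is moved stays moved. The work goes in short steps, each a Python script; the robot and the scene stay as the last script left them, time stands still between calls to the robot, and variables do not carry over. Pictures are saved under pics/ and viewed, at most 10 in all, crops included, and the job is handed in when it is done.

```bash
mkdir -p pics; ls; python3 - <<'E'
from rig import robot
import cv2
for n in("top","side"):
    cv2.imwrite(f"pics/{n}0.png",robot.grab_frame(n)[:,:,::-1]); print(n,robot.camera_info(n))
print(robot.get_state()["time"])
E
```

```text
pics
top {'fx': 408.3765636732585, 'fy': 408.3765636732585, 'cx': 315.4778134803698, 'cy': 203.86252473279964, 'rvec': array([ 2.13746424, -2.05563622,  0.24131024]), 'tvec': array([-0.1012066 ,  0.58756155,  0.70945207])}
side {'fx': 389.9215274920045, 'fy': 389.9215274920045, 'cx': 320.8059915504749, 'cy': 194.95747309637537, 'rvec': array([ 0.7496888 , -2.39484736,  1.3442223 ]), 'tvec': array([0.42635184, 0.24846291, 0.67529633])}
0.1
```

View pics/top0.png

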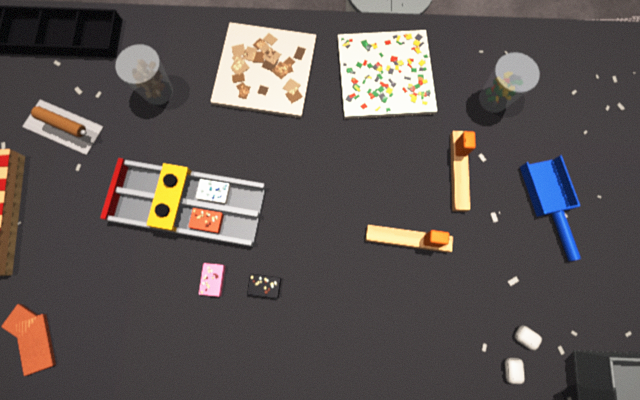

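View pics/side0.png

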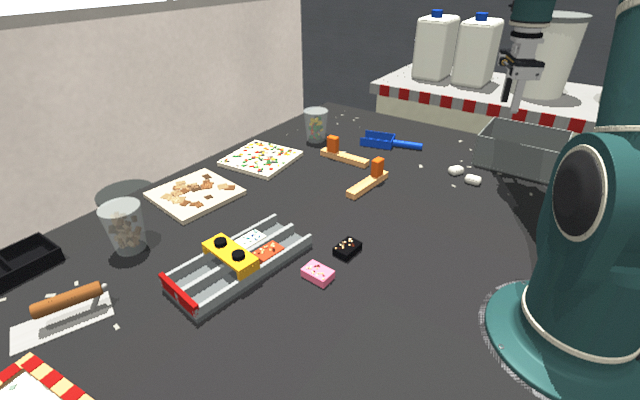

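The stick meant is at top-image (410,238), with its nose at left (367,234) and its grip at (438,238). The jig spans about (105–265, 160–245), with its stop at the left. The terracotta strip is in the near lane at (206,219) and the white one in the far lane at (212,190). I'll zoom in for corners.

```bash
cat > h.py <<'E'
from rig import robot
import numpy as np, cv2
def cam(n):
    c=robot.camera_info(n); K=np.array([[c["fx"],0,c["cx"]],[0,c["fy"],c["cy"]],[0,0,1.]])
    return K,np.array(c["rvec"]),np.array(c["tvec"])
def back(n,uv,z):
    K,r,t=cam(n); R=cv2.Rodrigues(r)[0]; C=-R.T@t
    d=R.T@np.linalg.inv(K)@np.array([uv[0],uv[1],1.]); return C+d*(z-C[2])/d[2]
def proj(n,P):
    K,r,t=cam(n); return cv2.projectPoints(np.float64(P).reshape(-1,1,3),r,t,K,None)[0].reshape(-1,2)
def shot(n,f,box=None,s=1):
    im=robot.grab_frame(n)[:,:,::-1].copy()
    if box: im=im[box[1]:box[3],box[0]:box[2]]
    cv2.imwrite("pics/"+f,cv2.resize(im,None,fx=s,fy=s,interpolation=cv2.INTER_CUBIC)); return im
E
python3 - <<'E'
from h import *
im=cv2.imread("pics/top0.png")
a=cv2.resize(im[150:250,95:275],None,fx=4,fy=4,interpolation=cv2.INTER_CUBIC)
b=cv2.resize(im[218:260,355:465],None,fx=4,fy=4,interpolation=cv2.INTER_CUBIC)
o=np.zeros((600,720,3),np.uint8);o[:400]=a;o[410:578,:440]=b
cv2.imwrite("pics/crop0.png",o)
E
```

```text
(no output)
```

View pics/crop0.png

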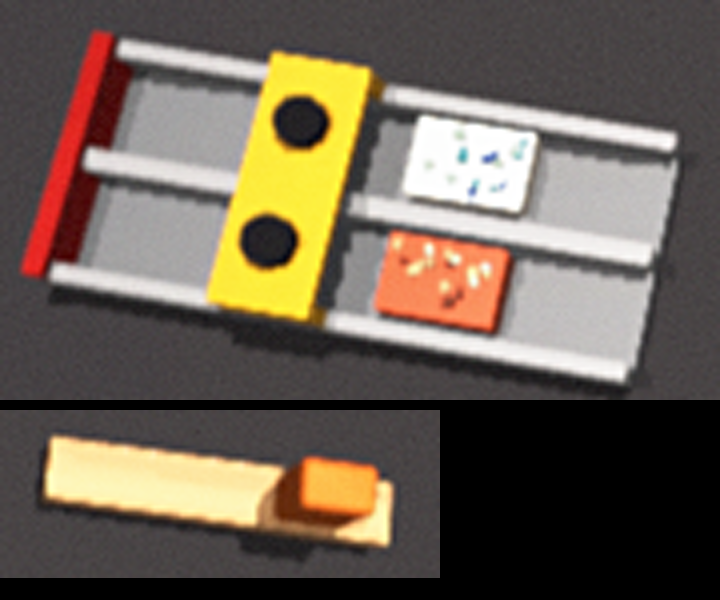

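The crop shows the stop on the left, the hood in the middle and both strips on the entry side. The stick's nose corners are at crop (52,437) and (44,500), and its grip top is at (303–378, 458–518). Next I'll fit planar poses to these corners.

```bash
cat >> h.py <<'E'
from scipy.optimize import least_squares
def fit(n,obj,uv,x0):
    obj=np.float64(obj)/1000; uv=np.float64(uv)
    def w(p):
        c,s=np.cos(p[2]),np.sin(p[2]); R=np.array([[c,-s,0],[s,c,0],[0,0,1]]); return obj@R.T+[p[0],p[1],0]
    r=least_squares(lambda p:(proj(n,w(p))-uv).ravel(),x0,loss="soft_l1")
    return r.x,np.abs(r.fun).reshape(-1,2).max(1)
E
python3 - <<'E'
from h import *
np.set_printoptions(precision=4,suppress=True)
def u(l,x0,y0,dy=0): return [((x+.5)/4-.5+x0,(y-dy+.5)/4-.5+y0) for x,y in l]
K,r,t=cam("top");print("cam",-cv2.Rodrigues(r)[0].T@t)
J=[(-150,-63,34),(-150,-55,34),(-150,-5,34),(-150,5,34),(-150,55,34),(-150,63,34),(150,-63,42),(140,-63,42),(150,63,42),(140,63,42),(50,-63,70),(0,-63,70),(50,63,70),(0,63,70)]
j=[(677,133),(675,150),(655,245),(650,265),(630,365),(626,383),(93,32),(115,32),(25,273),(45,275),(272,52),(373,68),(208,303),(308,322)]
j0=back("top",(190,200),.03); jig=fit("top",J,u(j,95,150),[j0[0],j0[1],1.5]); print("jig",*jig)
S=[(130,-15,20),(130,15,20),(-40,-15,20),(-40,15,20),(18,-12,72),(-18,-12,72),(-18,12,72),(18,12,72)]
s=[(52,437),(44,500),(392,482),(388,546),(303,458),(378,466),(374,518),(301,510)]
s0=back("top",(435,238),.02); print("stick",*fit("top",S,u(s,355,218,410),[s0[0],s0[1],1.5]))
T=[(30,-20,32),(-30,-20,32),(-30,20,32),(30,20,32)]
c,sn=np.cos(jig[0][2]),np.sin(jig[0][2])
for nm,p in(("terra",[(388,232),(510,248),(497,332),(375,310)]),("white",[(418,115),(537,132),(523,215),(403,195)])):
    q=fit("top",T,u(p,95,150),[j0[0],j0[1],1.5]); d=q[0][:2]-jig[0][:2]; print(nm,*q,"in jig",[c*d[0]+sn*d[1],-sn*d[0]+c*d[1]])
E
```

```text
cam [ 0.4121 -0.0841  0.8258]
jig [0.5947 0.1832 1.4375] [0.7115 0.4175 0.4128 0.5988 0.383  0.5346 0.9561 1.1912 0.296  0.6578
 1.1379 1.1659 2.1117 1.406 ]
stick [ 0.5359 -0.3114  1.4759] [0.625  0.3831 0.6082 0.4633 0.1781 0.4358 0.6803 0.5248]
terra [0.5592 0.1387 1.4743] [0.8178 0.2069 1.0771 0.3513] in jig [np.float64(-0.048848471876576316), np.float64(0.029299070320160672)]
white [0.619  0.1308 1.4713] [0.785  0.473  1.2209 0.2454] in jig [np.float64(-0.048714462427355776), np.float64(-0.03107185519987178)]
```

Residuals are about 1 px and both strips come out centred in their lanes (y ±30 mm, x −49), so the poses agree with the sizes given. Now to grasp: fingers across the grip's 24 mm, TCP at about z 0.052.

```bash
cat >> h.py <<'E'
JIG=np.array([.5947,.1832]); JY=1.4375; STK=np.array([.5359,-.3114]); SY=1.4759
def rot(yaw,flip=False):   # tool z down, tool y across the stick of that yaw
    s=-1 if flip else 1; x=s*np.array([np.cos(yaw),np.sin(yaw),0]); z=np.array([0,0,-1.]); return np.column_stack([x,np.cross(z,x),z])
def J(x,y,z): c,s=np.cos(JY),np.sin(JY); return [JIG[0]+c*x-s*y,JIG[1]+s*x+c*y,z]
E
python3 - <<'E'
from h import *
np.set_printoptions(precision=3,suppress=True)
st=robot.get_state(); print(st["tool_rot"])
for f in(0,1):
    for p,y in(([*STK,.052],SY),(J(-.225,.03,.067),JY),(J(-.05,.03,.067),JY)): print(f,robot.ik(p,rot(y,f)))
F=False
q=[robot.ik([*STK,.15],rot(SY,f)) for f in(0,1)]
F=min((0,1),key=lambda f:np.inf if q[f] is None else abs(q[f][6])); print("flip",F)
robot.move_ptp([*STK,.15],rot(SY,F)); robot.gripper_to(.06)
robot.move_linear([*STK,.052],.12,threshold=15)
robot.gripper_to(0.0); s=robot.get_state(); print(s["opening"],s["grasp_force"],s["ee_pos"],s["time"])
if .02<s["opening"]<.028:
    robot.move_linear([*STK,.12],.12)
    p=J(-.23,.03,.115); robot.move_linear(p,.2,frame=rot(JY,F))
    shot("top","t1.png"); a=shot("side","s1.png")
    o=np.vstack([cv2.imread("pics/t1.png")[120:300,80:480],cv2.imread("pics/s1.png")[100:340,120:520]])
    cv2.imwrite("pics/b1.png",cv2.resize(o,None,fx=1.4,fy=1.4))
print(robot.get_state()["ee_pos"],robot.get_state()["time"],robot.get_state()["force"])
E
```

```text
[[ 0.901  0.434 -0.001]
 [ 0.434 -0.901  0.001]
 [-0.    -0.001 -1.   ]]
0 [ 0.682  0.628 -0.276  1.741  0.224  0.804  0.205]
0 [ 0.431  0.526 -0.525  1.942  0.37   0.769 -0.439]
0 [ 0.178  0.607 -0.618  1.843  0.461  0.838 -0.804]
1 [ 0.268  0.629  0.282  1.756 -0.232  0.789 -2.574]
1 [ 0.821  0.762 -1.087  1.931  0.825  0.982  2.346]
1 [ 0.48   0.825 -1.088  1.834  0.854  1.041  2.049]
flip 0
0.023812806864896455 29.97852087020874 [ 0.536 -0.311  0.052] 3.8083
[ 0.534 -0.042  0.115] 6.125 [ 0.584 -0.11  -1.263]
```

View pics/b1.png

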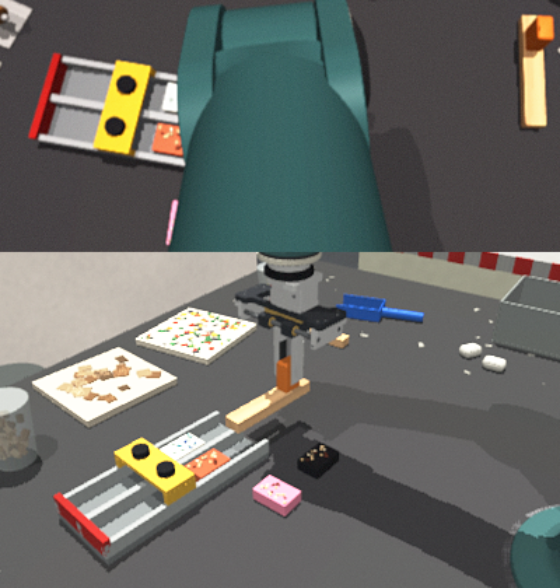

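The stick is held level by its grip, with the nose over the near lane's entry (side view, about crop (230,420)). The arm covers the top view, so I'll lower it, then overlay the jig and stick models on the side view to check the lateral fit.

```bash
cat >> h.py <<'E'
def overlay(n,f,box,s):
    im=robot.grab_frame(n)[:,:,::-1]; im=cv2.resize(im,None,fx=s,fy=s,interpolation=cv2.INTER_CUBIC)
    e=robot.get_state()["ee_pos"]; dz=e[2]-.052
    def ln(P,c): 
        q=(proj(n,P)+.5)*s-.5; cv2.polylines(im,[np.int32(np.round(q*8))],False,c,1,cv2.LINE_AA,3)
    for y in(.005,.055): ln([J(-.15,y,.034),J(.14,y,.034)],(255,0,255))
    ln([J(.14,-.063,.042),J(.14,.063,.042)],(255,0,255))
    R=robot.get_state()["tool_rot"][:,0]; a=R[:2]/np.hypot(*R[:2]); b=np.array([-a[1],a[0]])
    w=lambda x,y,z:[*(e[:2]+a*x+b*y),dz+z]
    for z in(0,.02): ln([w(.13,-.015,z),w(.13,.015,z),w(-.04,.015,z),w(-.04,-.015,z),w(.13,-.015,z)],(0,255,0))
    x0,y0,x1,y1=[int(v*s) for v in box]; cv2.imwrite("pics/"+f,im[y0:y1,x0:x1])
E
python3 - <<'E'
from h import *
print(robot.move_linear(J(-.23,.03,.069),.1,threshold=8))
overlay("side","o1.png",(150,160,350,320),3.5); s=robot.get_state(); print(s["ee_pos"],s["force"],s["time"])
E
```

```text
False
[ 0.53477309 -0.04076482  0.06950101] [ 0.05872368  0.30459686 -0.46557903] 6.7833
```

View pics/o1.png

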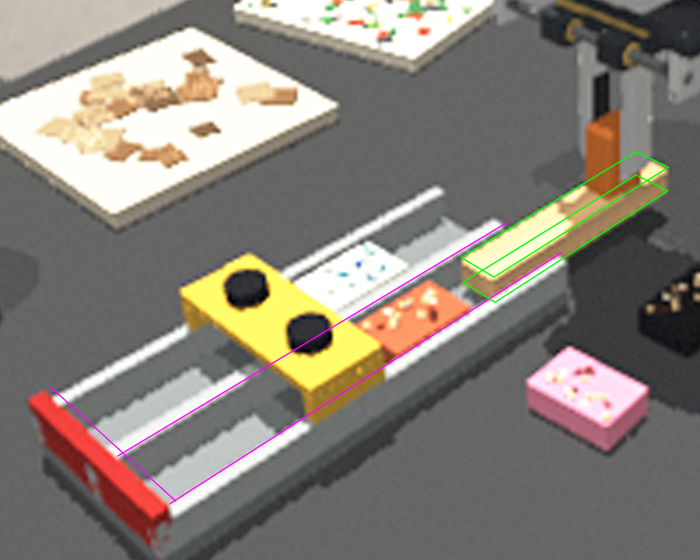

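The projected wall lines and stop edge lie on the real ones to within about 1 px. The nose sits between the near and middle walls, with the terracotta strip straight ahead. Now to push.

```bash
python3 - <<'E'
from h import *
def rel():
    s=robot.get_state(); d=np.array(s["ee_pos"][:2])-JIG; c,n=np.cos(JY),np.sin(JY)
    print(np.round([c*d[0]+n*d[1],-n*d[0]+c*d[1],s["ee_pos"][2]],4),np.round(s["force"],1),s["opening"],round(s["time"],2))
print(robot.move_linear(J(-.21,.03,.067),.06,threshold=8)); rel()
print(robot.move_linear(J(-.065,.03,.067),.07,threshold=12)); rel()
print(robot.move_linear(J(-.038,.03,.067),.03,threshold=6)); rel()
overlay("side","o2.png",(150,160,350,320),3.5)
E
```

```text
False
[-0.2096  0.03    0.067 ] [-0.1 -0.3 -2.1] 0.023586290576107248 7.27
False
[-0.0652  0.03    0.067 ] [-0.4  0.4 -1.8] 0.02374322212126532 9.49
True
[-0.0474  0.0303  0.0667] [-0.7 -0.1 -2. ] 0.024313303956606924 10.11
```

View pics/o2.png

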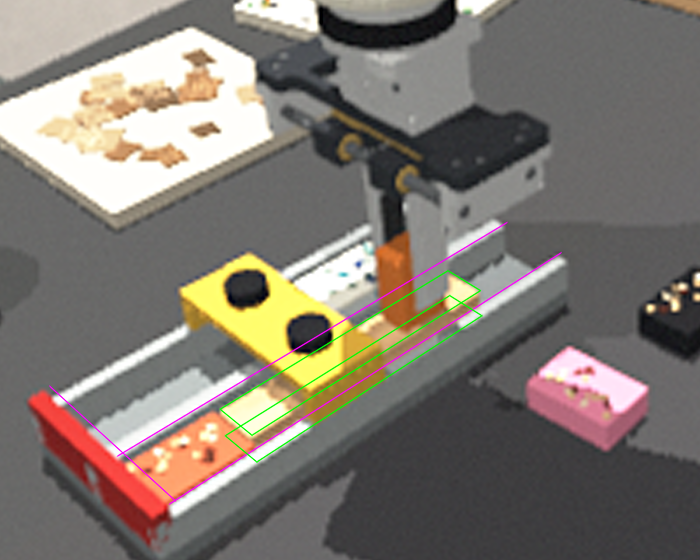

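The strip is past the hood, with its front edge near the stop (about (130–175, 465–500)). I'll press once more slowly to confirm it's seated, then back out and look from above.

```bash
python3 - <<'E'
from h import *
def rel():
    s=robot.get_state(); d=np.array(s["ee_pos"][:2])-JIG; c,n=np.cos(JY),np.sin(JY)
    print(np.round([c*d[0]+n*d[1],-n*d[0]+c*d[1],s["ee_pos"][2]],4),np.round(s["force"],1),round(s["time"],2))
print(robot.move_linear(J(-.040,.03,.067),.015,threshold=8)); rel()
robot.pause(.2); rel()
robot.move_linear(J(-.10,.03,.067),.06)
robot.move_linear(J(-.245,.03,.067),.12); rel()
robot.move_linear(J(-.26,.03,.13),.15); rel()
a=shot("top","t3.png",(80,130,280,270),3.5); shot("side","s3.png",(150,160,350,320),3.5)
E
```

```text
True
[-0.0473  0.0307  0.066 ] [-0.5 -0.2 -1.2] 10.44
[-0.0474  0.031   0.0657] [ 0.  -0.2 -1.5] 10.64
[-0.2442  0.03    0.067 ] [-0.2 -0.1 -1.7] 13.03
[-0.2598  0.0303  0.1295] [ 0.1  0.4 -1.9] 13.61
```

View pics/s3.png

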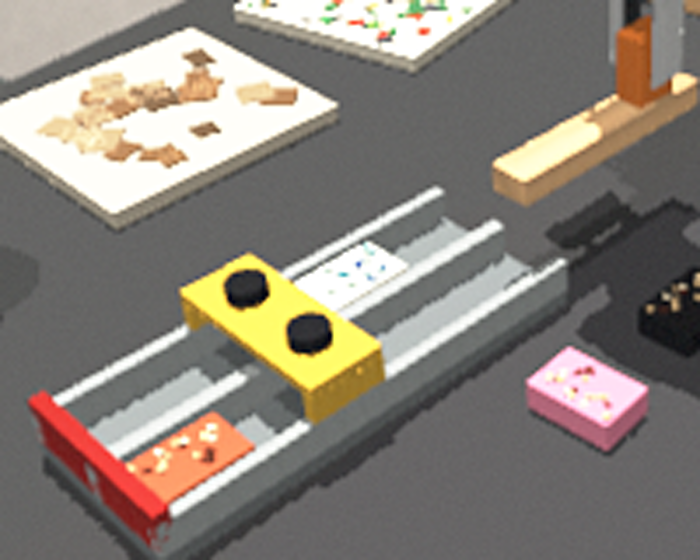

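View pics/t3.png

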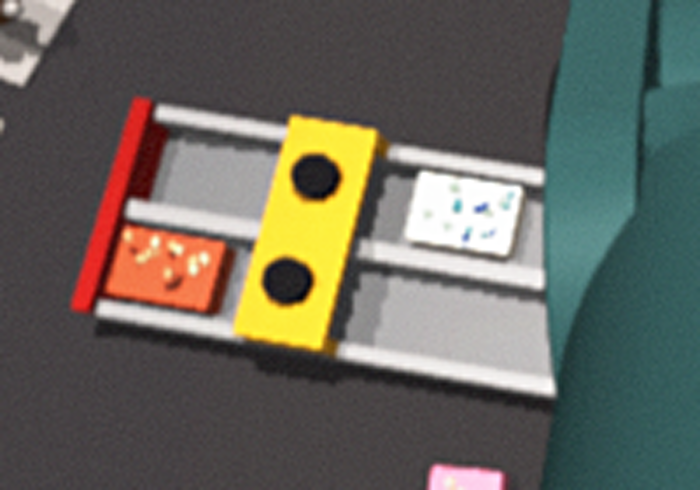

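```bash
python3 - <<'E'
from h import *
np.set_printoptions(precision=4,suppress=True)
u=lambda l:[((x+.5)/3.5-.5+80,(y+.5)/3.5-.5+130) for x,y in l]
T=[(30,-20,32),(-30,-20,32),(-30,20,32),(30,20,32)]
c,n=np.cos(JY),np.sin(JY)
for l in([(120,228),(228,243),(214,313),(104,298)],[(418,170),(522,186),(511,257),(406,240)]):
    q,r=fit("top",T,u(l),[.56,.2,1.45]); d=q[:2]-JIG; print(q,r,"jig",c*d[0]+n*d[1],-n*d[0]+c*d[1],"yaw rel",q[2]-JY)
# where stop face line at z=32 and top edge at z=42 project, in crop pixels
for z in(.032,.042): print(z,(proj("top",[J(.14,.01,z),J(.14,.05,z)])-[80,130]+.5)*3.5-.5)
E
```

```text
[0.5788 0.2967 1.482 ] [0.9472 0.5918 1.1016 0.6874] jig 0.11040334548316977 0.0308143576715752 yaw rel 0.04447968600272123
[0.6192 0.1306 1.4729] [0.8917 0.2139 1.0137 0.1357] jig -0.04883499546096724 -0.031248696903211873 yaw rel 0.035403476840619286
0.032 [[126.5134 226.8565]
 [106.599  294.1146]]
0.042 [[118.1396 222.3984]
 [ 97.8882 290.4234]]
```

The strip measures jig x = 110.4 (110 is flush with the stop), and both presses stalled at the same place. The white strip has not moved (−48.8 both times). Now to set the stick down near where it came from.

```bash
python3 - <<'E'
from h import *
P=[.53,-.31]; R=rot(SY,0)
robot.move_linear([*P,.12],.2,frame=R); robot.move_linear([*P,.060],.1)
print(robot.move_linear([*P,.048],.02,threshold=4)); s=robot.get_state(); print(s["ee_pos"],s["force"],s["time"])
robot.gripper_to(.06); robot.move_linear([*P,.17],.12)
robot.move_ptp([.35,-.5,.25],R); print(robot.get_state()["time"])
shot("top","t4.png"); shot("side","s4.png")
o=np.vstack([cv2.imread("pics/t4.png")[140:300,80:500],cv2.imread("pics/s4.png")[110:310,140:560]])
cv2.imwrite("pics/b4.png",cv2.resize(o,None,fx=1.6,fy=1.6))
E
```

```text
True
[ 0.53012122 -0.31013684  0.05171876] [0.29512508 0.7501465  4.0180028 ] 16.2667
19.2
```

View pics/b4.png

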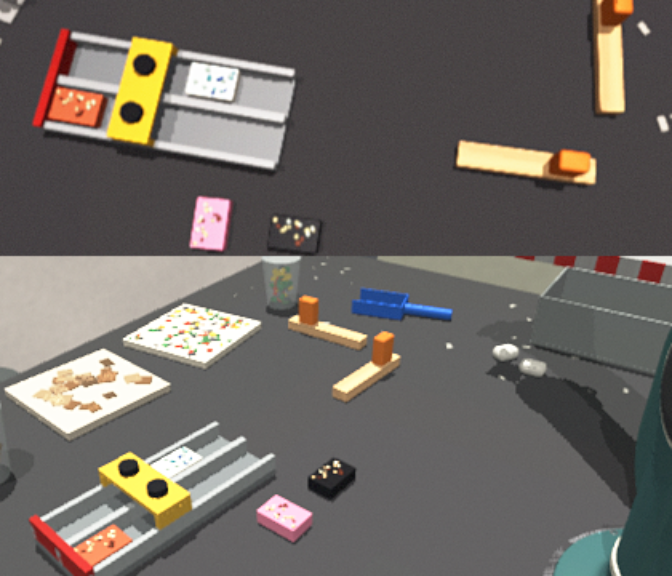

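The stick stands flat on bare table, clear of the jig (top-view crop about (525,162)). The terracotta strip is against the stop (75,105), the white strip is in place and the arm is clear.

```bash
python3 -c "
from rig import robot
print(robot.sign_off())"
```

```text
the job is handed in; nothing more can be done
None
```

The terracotta strip lies against the red stop, the white strip is where it was, and the stick stands flat on the bare table clear of the jig; I handed the job in at about 19 s of the 48 s allowed, and no verdict came back.

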